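Three-way identity check: raise the laptop screen, point at the pot, point at its cassette

ROBOT

A 6-joint arm with a two-finger parallel gripper is mounted at the origin on a cart in front of the work surface, level with it; the furniture and walls round the work are solid. World frame = base frame: x ahead of the robot, y to its left, z up, the work surface at z = 0. Lengths are in mm, angles in rad, forces in N, time in s.
With the tool pointing down it reaches from about 300 to 850 mm from the base axis. Payload 4.2 kg.
Tool frame: the origin (TCP) lies at the very end of the fingers, on their centre line; the grasp point (between the pads) lies ctrl.tcp_to_grasp behind it (ctrl.tcp_to_grasp is the distance from the TCP to the grasp point, in mm); z points along the fingers, y is the direction in which the jaws open and shut (so a half turn about z gives the same grasp; the last joint's range is limited). The gripper opens to 91 mm and grips with 3 to 60 N. Pads are 32 mm wide; open, the fingers measure 118 mm over their backs; the gripper's body (76 mm by 178 mm) begins 60 mm behind the grasp point.
Start: joints at [1.273, 0.32, 1.565, -0, 1.257, -0.02], TCP at [157.69, 552.971, 213.976] pointing down, gripper open.
Joint ranges: [-3.11, 3.11], [-0.84, 2.01], [0.21, 2.61], [-1.34, 4.49], [0.05, 2.63], [-2.56, 2.56]. Speed limits (rad/s): [2.57, 2.57, 3.14, 3.14, 3.14, 3.14].

INTERFACE

Orientations are given as [roll, pitch, yaw] about the fixed x, y, z axes, in that order (R = Rz(yaw) Ry(pitch) Rx(roll)).
In Python, from workcell import ctrl, viewer gives the robot as it stands.
- The arm moves only by the tool move_arm, never from a script. Its argument "moves" is a list of rows, each a list of 3 entries, a list of its own where there are three numbers: the opening, from 0 (shut) to 1 (fully open), then the shift along the world's x, y, z in m, then the turn, a rotation vector about the world's x, y, z in rad. A call has 1 to 10 rows; each row is the pose to reach, as a shift and turn from the pose commanded when the call began; what a row does not reach only later rows make up. A row lasts 1/8 s, in which the tool goes at most 62.5 mm and 10.7 degrees, less where a joint would pass 70% of its speed; a pose out of reach is approached as far as the arm can. A call with a gripper value outside its range is refused whole. The fingers move at their own pace and stop on an object; "force" is the grip in N (left out, the last holds). Time passes only in rows, so rows that repeat a pose let the fingers close. It gives the time, the measured TCP pose, the force and the opening at its end, in the units of the state.
- ctrl.observe(): the state, without advancing time (a new reading comes with each control period).
- viewer.grab_frame(name): name is "side" or "top"; returns the picture (400x640x3 uint8, red, green, blue); there is no depth.
- viewer.camera_info(name): a dict with "camera_matrix" (3x3 intrinsics, pixels), "R" (3x3) and "t" (3): a world point X has camera coordinates R X + t. Camera axes: x right, y down, z forward; pixel columns grow to the right and rows downward; lengths in mm; the calibration is good to about 2 mm. A picture is of the moment at which its call begins. camera_info takes no time and is no camera call.
- ctrl.hand_in(): hands the job in, once; it reports no verdict.
The state is a dict: "time": time; "qpos": joint angles; "qd": joint speeds; "effort": joint torques, N m; "tcp_pos": TCP position; "eef_rot": TCP orientation; "force": force on the tool from outside, world axes, zero at the start; "wrist_torque": the same for the moment, N m; "grip_width": finger opening in mm.
Only numpy, scipy, OpenCV 4.12 (cv2) and the standard library are available. Lean on these libraries where they do the work, as an engineer would, in place of code of your own. Each camera call takes 0.05 s, during which the arm holds its last target. There are 200 camera calls.

TASK

Show a colleague the next specimen. With the fingertips, gently push the drooping laptop screen up until it stands upright or leans back slightly, and let go; then point at the yellow-lidded pot, and after it at the orange cassette, each time with the fingertips a finger's breadth above the middle of the thing and kept still for two seconds, and finish still pointing at the cassette. Touch none of the pots or cassettes, and travel well above the other pots and cassettes so that you do not point at a wrong one.

Things in the scene. Friction and masses are not known exactly. Their poses are not given: they have to be found in the camera images.
- laptop_screen (a joint): Opening angle of the laptop's screen: 0 shut on the keyboard, 1.57 upright, up to 2.36 leaning far back. It starts at 0.6 to 0.95, drooping over the keyboard. A friction hinge: it stays where it is left; pushing at the free edge takes about 3 N.
- screen_hinge (a point): Middle of the hinge line of the dark laptop, at the rear edge of its keyboard part, 17 mm above the worktop. The laptop is fixed to the worktop; its keyboard part is 308 mm wide, reaches 218 mm from the hinge towards the robot and is 16 mm high. Axes of the laptop: x from keyboard to hinge (away from the robot), y along the hinge to the left, z up.
- screen_edge (a point): Middle of the free (upper) edge of the screen, half-way through its thickness; the screen is 308 mm wide along the hinge, 7 mm thick, and this point is 217 mm from the hinge. Its axes turn with the screen and equal the laptop's when shut; the face with the picture looks along its -z.
- laptop: The laptop as a whole; origin under the middle of its keyboard part, 106 mm in front of the hinge, axes as for screen_hinge.
- yellow_pot: Specimen pot with a screw lid, 49 mm in diameter and 65 mm tall, standing loose beside the laptop on the right; the lid is yellow, the only yellow one on the bench. Origin: centre of its underside, z up; the top of the lid is 65 mm above it.
- red_pot: Specimen pot with a screw lid, 49 mm in diameter and 65 mm tall, standing loose beside the laptop on the right; the lid is red. Origin: centre of its underside, z up; the top of the lid is 65 mm above it.
- white_pot: Specimen pot with a screw lid, 49 mm in diameter and 65 mm tall, standing loose beside the laptop on the right; the lid is white (another white-lidded pair stands far back on the worktop). Origin: centre of its underside, z up; the top of the lid is 65 mm above it.
- orange_cassette: Tissue cassette, a flat orange-yellow plastic case 29 x 41 x 6 mm, lying loose on the worktop in front of the laptop. Origin: centre of its underside, its short side along x, z up; its top is 6 mm above the origin. (The same kind fills an upright magazine on the printer; only this one lies on the worktop.)
- blue_cassette: Tissue cassette, a flat blue plastic case 29 x 41 x 6 mm, lying loose on the worktop in front of the laptop. Origin: centre of its underside, its short side along x, z up; its top is 6 mm above the origin.
- pink_cassette: Tissue cassette, a flat pink plastic case 29 x 41 x 6 mm, lying loose on the worktop in front of the laptop. Origin: centre of its underside, its short side along x, z up; its top is 6 mm above the origin.

How it is judged:
By the outcome, as a careful person would: the job done as asked, in the order asked, and still so for the second after the job is handed in, with the robot touching nothing.
It also fails if it takes over 64 s, if anything falls off the work surface, if the arm or the gripper's body presses on something with over 40 N, if the wrist force passes 120 N, or if a joint passes its speed limit or range.

## Working session

There is one attempt and no reset: what is moved stays moved. The work goes in short steps, Python scripts to look and compute and a tool call to move; the robot and the scene stay as the last step left them, time stands still between calls to the robot, and variables do not carry over. Pictures are saved under pics/ and viewed, about 8 in all and at most 12, crops included, and the job is handed in when it is done.

Besides the shell and the picture viewer there is one more tool, called after "Emit:" as name([rows], argument=value, ...), one row to a line, values as JSON. move_arm: Moves the arm, as the interface text tells. Its arguments: {"type":"object","properties":{"moves":{"type":"array"},"force":{"type":"number"}},"required":["moves"]}

```bash
mkdir -p pics; ls
python3 - <<'E'
from workcell import ctrl, viewer
import cv2
for n in("side","top"):
    cv2.imwrite(f"pics/{n}0.png",viewer.grab_frame(n)[:,:,::-1]); i=viewer.camera_info(n)
    print(n,i["camera_matrix"],i["R"],i["t"],-i["R"].T@i["t"])
print(ctrl.observe(),ctrl.tcp_to_grasp)
E
```

```text
pics
side [[472.28256558   0.         319.80696845]
 [  0.         472.28256558 196.28686619]
 [  0.           0.           1.        ]] [[-0.80897294 -0.58770258 -0.01297905]
 [-0.50765936  0.70958477 -0.48864244]
 [ 0.29638616 -0.38870957 -0.87238759]] [268.84502624 449.23749247 620.61451932] [261.60641427  80.46764004 764.42226372]
top [[418.55741837   0.         315.83007756]
 [  0.         418.55741837 197.33254509]
 [  0.           0.           1.        ]] [[ 0.02347594 -0.99965719 -0.01159267]
 [-0.99921105 -0.02309075 -0.03231242]
 [ 0.03203366  0.01234209 -0.99941059]] [-255.26795718  508.95042097  893.74039939] [ 485.91176315 -254.45902408  906.69979926]
{'time': 0.1, 'qpos': array([ 1.27302410e+00,  3.20216181e-01,  1.56555877e+00, -1.23770059e-05,
        1.25740568e+00, -2.00060930e-02]), 'qd': array([ 0.00024024,  0.00058921, -0.00341007, -0.00038274, -0.0014175 ,
        0.00110672]), 'effort': array([ 2.15467285e-04, -4.13333344e+01, -2.32511115e+01,  7.31171854e-02,
        4.20920039e-02, -4.45353749e-05]), 'tcp_pos': array([157.54165893, 552.52062254, 213.2104561 ]), 'eef_rot': array([-3.14000476e+00, -2.00013949e-05,  2.86383033e+00]), 'force': array([-0.84041961,  0.92899205,  0.06181659]), 'wrist_torque': array([-0.05978347, -0.01986882,  0.04915424]), 'grip_width': 91.33397631371788} 18.8
```

View pics/side0.png

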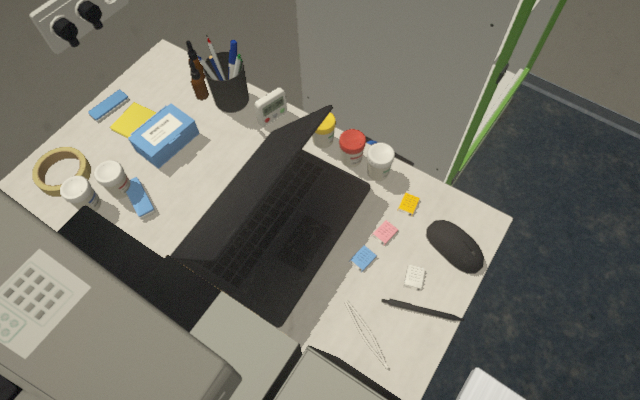

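View pics/top0.png

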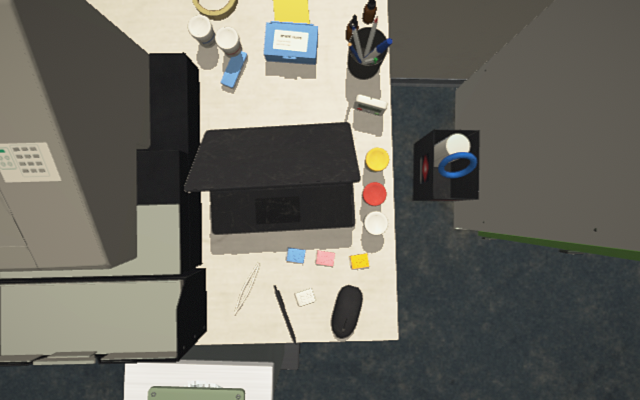

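Both views are clear. In the top view, the yellow, red and white lids are at (377,159), (374,194) and (375,223). The orange, pink and blue cassettes are at (360,261), (325,258) and (296,256). The screen's free edge runs from (187,190) to (359,181), and the printer stands on the left. Next I measure.

```bash
cat > h.py <<'E'
import numpy as np, cv2
from workcell import ctrl, viewer
def ray(n,p):
    i=viewer.camera_info(n); R=i["R"]
    d=R.T@np.linalg.inv(i["camera_matrix"])@[p[0],p[1],1.]
    return -R.T@i["t"], d/np.linalg.norm(d)
def plane(n,p,z):
    c,d=ray(n,p); return c+d*(z-c[2])/d[2]
def tri(pt,ps):
    a,d=ray("top",pt); b,e=ray("side",ps)
    s=np.linalg.lstsq(np.c_[d,-e],b-a,rcond=None)[0]
    u,v=a+d*s[0],b+e*s[1]
    return (u+v)/2, np.linalg.norm(u-v)
def proj(n,X):
    i=viewer.camera_info(n); q=i["camera_matrix"]@(i["R"]@np.asarray(X,float)+i["t"]); return q[:2]/q[2]
E
python3 - <<'E'
from h import *
np.set_printoptions(precision=1,suppress=True)
P={"padNear":((60,180),(90,290)),"padFar":((47,142),(40,250)),"edgeR":((359,181),(333,107)),"edgeL":((187,190),(168,258))}
for k,v in P.items(): print(k,*tri(*v))
print("kb near L/R z17",plane("top",(214,234),17),plane("top",(354,229),17), "hinge L/R z17",plane("top",(208,132),17),plane("top",(351,123),17))
for c in((180,282),(198,280),(205,205),(200,55),(176,352)): print("printer",c,[plane("top",c,z)[:2] for z in(0,150,300)])
T=cv2.cvtColor(cv2.imread("pics/top0.png"),cv2.COLOR_BGR2HSV);S=cv2.cvtColor(cv2.imread("pics/side0.png"),cv2.COLOR_BGR2HSV)
def blobs(H,lo,hi,box):
    m=cv2.inRange(H,np.array(lo),np.array(hi)); k=np.zeros_like(m); x0,y0,x1,y1=box; k[y0:y1,x0:x1]=m[y0:y1,x0:x1]
    n,_,st,ce=cv2.connectedComponentsWithStats(k); j=1+np.argmax(st[1:,4]); return ce[j],st[j]
for k,lo,hi,bt,bs,z in(("yellow",(18,120,100),(35,255,255),(360,140,395,175),(305,105,340,150),65),
 ("orange",(12,120,100),(30,255,255),(345,250,375,275),(395,190,425,220),6),
 ("red",(0,120,100),(8,255,255),(360,180,390,210),(335,125,370,165),65),
 ("pink",(0,40,100),(179,140,255),(313,248,338,268),(372,220,400,246),6),
 ("blue",(95,80,100),(120,255,255),(283,246,308,268),(350,245,378,272),6)):
    a,sa=blobs(T,lo,hi,bt); b,sb=blobs(S,lo,hi,bs)
    print(k,a,sa[2:],plane("top",a,z),plane("side",b,z),*tri(a,b))
E
python3 - <<'E'
import cv2,numpy as np
a=cv2.imread("pics/top0.png")[110:245,175:375];b=cv2.imread("pics/side0.png")[95:335,150:390]
a=np.clip(a*2.5,0,255).astype('uint8');b=np.clip(b*2.5,0,255).astype('uint8')
a=cv2.resize(a,None,fx=2,fy=2);b=cv2.resize(b,None,fx=1.6,fy=1.6)
o=np.zeros((400,790,3),'uint8');o[:270,:400]=a;o[:384,402:402+384]=b
cv2.imwrite("pics/c1.png",o)
E
```

```text
padNear [518.6  97.7 346.2] 2.204876622987497
padFar [565.4  98.  376.1] 1.6783269915613732
edgeR [ 538.  -320.2  183.6] 2.655007183389
edgeL [535.   -4.1 201.3] 57.980948206421374
kb near L/R z17 [431.4 -28.8  17. ] [ 449.2 -325.9   17. ] hinge L/R z17 [649.2  -9.   17. ] [ 675.1 -314.9   17. ]
printer (180, 282) [array([325.1,  46. ]), array([351.7,  -3.7]), array([378.3, -53.4])]
printer (198, 280) [array([330.4,   7.1]), array([356.1, -36.2]), array([381.9, -79.4])]
printer (205, 205) [array([492.7,  -2.9]), array([491.6, -44.5]), array([490.5, -86.1])]
printer (200, 55) [array([822.1,  18.7]), array([766.5, -26.5]), array([710.9, -71.7])]
printer (176, 352) [array([175.4,  49.5]), array([226.8,  -0.8]), array([278.1, -51.1])]
yellow [376.7 159.2] [ 24  24 439] [ 592.6 -364.9   65. ] [ 578.8 -361.4   65. ] [ 590.7 -369.8   47.8] 9.662226163451086
orange [359.3 260.8] [ 19  16 237] [ 381.  -339.4    6. ] [ 379.5 -340.6    6. ] [ 380.2 -339.9    6.3] 1.8392853534199671
red [374.1 193.6] [ 23  24 433] [ 523.1 -361.    65. ] [ 519.2 -358.2   65. ] [ 522.7 -362.4   57.5] 1.7640877225487155
pink [324.5 257.3] [ 25  20 326] [ 386.6 -264.9    6. ] [ 383.7 -266.6    6. ] [ 385.2 -265.8    5.8] 3.3811230954478684
blue [295.5 255. ] [ 18  15 219] [ 390.1 -202.7    6. ] [ 388.2 -204.     6. ] [ 389.1 -203.3    6.1] 2.2444037561433334
```

View pics/c1.png

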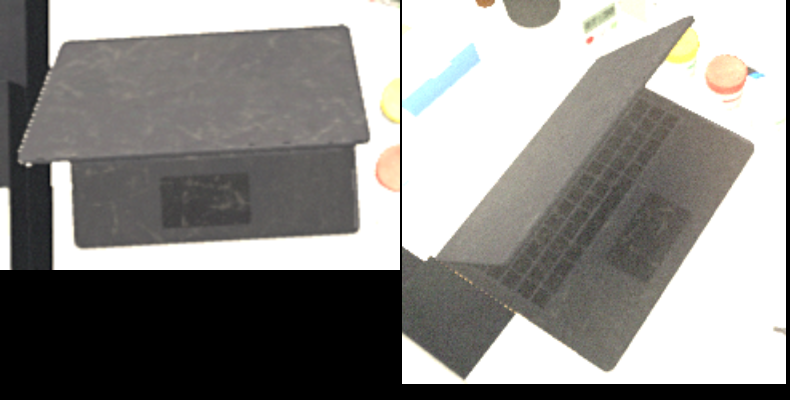

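Run:
```python
from h import *
np.set_printoptions(precision=1,suppress=True)
eR,r1=tri((359,180),(330,105.6)); eL,r2=tri((186.5,190.5),(211,261))
print("edge",eR,r1,eL,r2,np.linalg.norm(eR-eL))
nL,nR=plane("top",(213.5,233),16),plane("top",(353.5,226),16); print("near",nL,nR,np.linalg.norm(nL-nR))
yl=(nL-nR)/np.linalg.norm(nL-nR); yaw=np.arctan2(-yl[0],yl[1]); xl=np.array([np.cos(yaw),np.sin(yaw),0])
h=(nL+nR)/2+218*xl; h[2]=17; print("yaw",yaw,"hinge",h,"backcorners seen",plane("top",(208,131),17),plane("top",(348,124),17))
# edge centre from top view only: solve angle so it lies on the ray of mid-edge row
for a in np.arange(.55,1.0,.05):
    e=h+217*(-np.cos(a)*xl+np.sin(a)*np.array([0,0,1])); l=np.array([-np.sin(yaw),np.cos(yaw),0])
    print(round(a,2),e,proj("top",e+154*l),proj("top",e-154*l),proj("side",e+154*l),proj("side",e-154*l))
# yellow lid enclosing circle, and pot base check in side
for n,f,b in(("top","pics/top0.png",(355,135,395,178)),("side","pics/side0.png",(300,100,342,150))):
    H=cv2.cvtColor(cv2.imread(f),cv2.COLOR_BGR2HSV); m=cv2.inRange(H,(18,120,60),(38,255,255)); k=np.zeros_like(m); k[b[1]:b[3],b[0]:b[2]]=m[b[1]:b[3],b[0]:b[2]]
    c=max(cv2.findContours(k,0,1)[0],key=cv2.contourArea); print(n,cv2.minEnclosingCircle(c),cv2.boundingRect(c))
print(proj("side",[592,-365,65]))
```

```text
edge [ 540.9 -319.   186. ] 0.679688726019686 [517.6 -18.2 180.1] 4.366488407966386 301.81369762534416
near [433.5 -27.4  16. ] [ 455.5 -324.8   16. ] 298.25374208158206
yaw 0.07381236282771637 hinge [ 661.9 -160.    17. ] backcorners seen [651.4  -9.   17. ] [ 672.8 -308.5   17. ]
0.55 [ 477.4 -173.7  130.4] [194.4 218.6] [360.  210.3] [248.9 293.7] [358.7 138.8]
0.6 [ 483.2 -173.2  139.5] [192.8 215.5] [360.3 207. ] [244.4 289.5] [355.9 134. ]
0.65 [ 489.6 -172.8  148.3] [191.1 212.1] [360.6 203.5] [239.7 285.1] [352.8 129.1]
0.7 [ 496.3 -172.3  156.8] [189.5 208.3] [360.8 199.6] [234.6 280.5] [349.3 124.1]
0.75 [ 503.5 -171.7  164.9] [187.9 204.2] [361.1 195.5] [229.2 275.7] [345.7 119.1]
0.8 [ 511.1 -171.2  172.7] [186.4 199.9] [361.2 191. ] [223.6 270.9] [341.7 114. ]
0.85 [ 519.  -170.6  180. ] [184.8 195.2] [361.4 186.2] [217.7 265.9] [337.5 109. ]
0.9 [ 527.3 -170.   187. ] [183.3 190.2] [361.5 181.1] [211.6 260.8] [333. 104.]
0.95 [ 536.  -169.3  193.5] [181.9 185. ] [361.6 175.8] [205.2 255.7] [328.3  99. ]
top ((376.65625, 159.1041717529297), 12.010682106018066) (365, 148, 24, 24)
side ((323.27142333984375, 122.72856903076172), 12.424911499023438) (315, 112, 21, 23)
[321.7 120.2]
```

Run:
```python
from h import *
np.set_printoptions(precision=1,suppress=True)
for k,a,b in(("bw",(205,205),(222,291)),("greyNR",(207,270),(300,345)),("box2",(180,280),(311,348)),("blackFarR",(197,55),(85,208)),("tallNear",(130,205),(222,290))): print(k,*tri(a,b))
a=cv2.imread("pics/top0.png")[:, :330];b=cv2.imread("pics/side0.png")[180:,:400]
f=lambda i:np.clip(i*1.8,0,255).astype('uint8')
b=cv2.resize(f(b),None,fx=1.1,fy=1.1);o=np.zeros((400,775,3),'uint8');o[:,:330]=f(a);o[:242,335:]=b
cv2.imwrite("pics/c2.png",o)
```

```text
bw [503.1 -16.3  87. ] 30.063554319301808
greyNR [369.8 -22.   62.9] 20.91114222699856
box2 [352.8  -6.6 152.8] 7.226591492769693
blackFarR [805.8  12.7  59.1] 14.342009776352723
tallNear [469.8  26.  264.1] 44.403979624803924
```

View pics/c2.png

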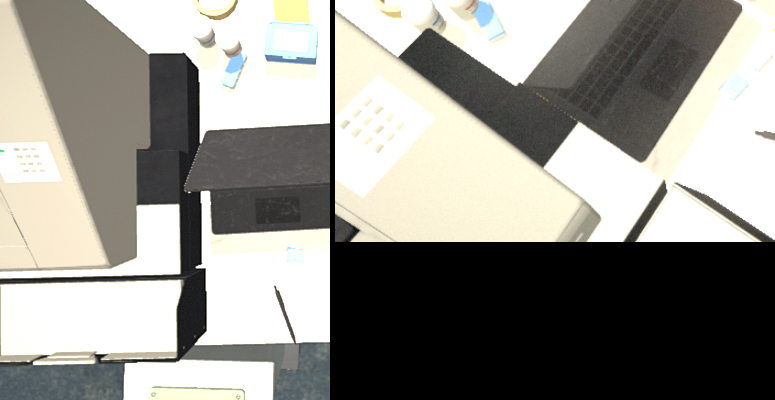

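The screen stands at about 0.9 rad, with the hinge near (662,−160) and the free edge near (527,−170,187). The two views agree. The near box is about 150 mm high at x 215–350. The printer behind it is about 375 mm high and reaches y ≈ −20, so I raise and retract the arm before swinging across.

Emit:
move_arm([
  [0, [0, 0, 0.05], [0, 0, 0]],
  [0, [0, 0, 0.11], [0, 0, 0]],
  [0, [0, 0, 0.17], [0, 0, 0]],
  [0, [0, -0.02, 0.22], [0, 0, 0]],
  [0, [-0.01, -0.06, 0.24], [0, 0, 0]],
  [0, [-0.02, -0.11, 0.24], [0, 0, 0]],
  [0, [-0.03, -0.16, 0.24], [0, 0, 0]],
  [0, [-0.04, -0.2, 0.24], [0, 0, 0]],
  [0, [-0.04, -0.2, 0.24], [0, 0, 0]],
], force=20)

```text
time: 1.23
tcp_pos: [117.0, 350.7, 455.0]
eef_rot: [3.139, 0.0, 2.863]
force: [-0.4, 0.6, 0.4]
grip_width: 4.0
```

Emit:
move_arm([
  [0, [0.045, -0.04, 0], [0, 0, 0.03]],
  [0, [0.09, -0.08, 0], [0, 0, 0.07]],
  [0, [0.13, -0.125, 0], [0, 0, 0.11]],
  [0, [0.165, -0.175, 0], [0, 0, 0.15]],
  [0, [0.19, -0.23, 0], [0, 0, 0.19]],
  [0, [0.21, -0.285, 0], [0, 0, 0.23]],
  [0, [0.22, -0.345, 0], [0, 0, 0.27]],
  [0, [0.225, -0.405, 0], [0, 0, 0.31]],
  [0, [0.23, -0.465, 0], [0, 0, 0.35]],
  [0, [0.23, -0.52, 0], [0, 0, 0.35]],
])

```text
time: 2.48
tcp_pos: [348.6, -169.7, 453.2]
eef_rot: [3.141, -0.0, -3.07]
force: [-0.0, -0.6, -0.3]
grip_width: 0.4
```

Emit:
move_arm([
  [0, [0.04, 0, -0.03], [0, 0, 0]],
  [0, [0.08, 0, -0.07], [0, 0, 0]],
  [0, [0.11, 0, -0.12], [0, 0, 0]],
  [0, [0.12, 0, -0.175], [0, 0, 0]],
  [0, [0.12, 0, -0.23], [0, 0, 0]],
  [0, [0.12, 0, -0.275], [0, 0, 0]],
  [0, [0.12, 0, -0.292], [0, 0, 0]],
  [0, [0.12, 0, -0.292], [0, 0, 0]],
])

```text
time: 3.48
tcp_pos: [467.3, -166.8, 159.7]
eef_rot: [3.139, -0.004, -3.069]
force: [0.5, 0.7, -0.6]
grip_width: 0.6
```

Run:
```python
from h import *
o=ctrl.observe();print(o["tcp_pos"],o["force"],o["qpos"],proj("top",o["tcp_pos"]),proj("side",o["tcp_pos"]))
a=viewer.grab_frame("top")[:,:,::-1];b=viewer.grab_frame("side")[:,:,::-1]
f=lambda i:np.clip(i*1.8,0,255).astype('uint8')
cv2.imwrite("pics/s2.png",np.hstack([f(a)[:,130:430],f(b)[:,100:500]]))
```

```text
[ 467.32271174 -166.76369595  159.74814996] [ 0.47316078  0.69774584 -0.55150288] [-3.66047823e-01  2.42482309e-01  1.82082834e+00  1.76595342e-04
  1.08295895e+00 -2.00923767e+00] [271.3169253  220.12927019] [310.65060623 207.05183948]
```

View pics/s2.png

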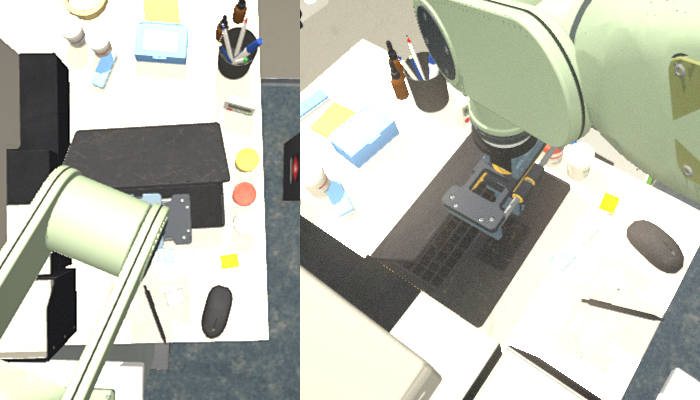

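The gripper stands in front of the free edge, with the screen undisturbed. I push along an arc.

Emit:
move_arm([
  [0, [0.015, 0.001, 0], [0, 0, 0]],
  [0, [0.03, 0.002, 0], [0, 0, 0]],
  [0, [0.042, 0.003, 0.001], [0, 0, 0]],
  [0, [0.054, 0.004, 0.008], [0, 0, 0]],
  [0, [0.066, 0.005, 0.016], [0, 0, 0]],
  [0, [0.078, 0.006, 0.023], [0, 0, 0]],
  [0, [0.09, 0.007, 0.029], [0, 0, 0]],
  [0, [0.102, 0.008, 0.034], [0, 0, 0]],
  [0, [0.114, 0.009, 0.038], [0, 0, 0]],
  [0, [0.126, 0.01, 0.042], [0, 0, 0]],
])

```text
time: 4.82
tcp_pos: [594.4, -156.9, 203.7]
eef_rot: [3.141, -0.001, -3.069]
force: [-2.8, -0.6, -2.0]
grip_width: 0.4
```

Emit:
move_arm([
  [0, [0.012, 0.001, 0.003], [0, 0, 0]],
  [0, [0.024, 0.002, 0.005], [0, 0, 0]],
  [0, [0.036, 0.003, 0.006], [0, 0, 0]],
  [0, [0.048, 0.003, 0.006], [0, 0, 0]],
  [0, [0.058, 0.004, 0.005], [0, 0, 0]],
  [0, [0.066, 0.005, 0.004], [0, 0, 0]],
  [0, [0.072, 0.005, 0.003], [0, 0, 0]],
  [0, [0.072, 0.005, 0.003], [0, 0, 0]],
])

```text
time: 5.82
tcp_pos: [666.7, -152.2, 206.8]
eef_rot: [-3.141, 0.002, -3.069]
force: [0.4, -0.7, 0.3]
grip_width: 0.5
```

Run:
```python
from h import *
o=ctrl.observe();print(o["tcp_pos"],o["force"])
a=viewer.grab_frame("top")[:,:,::-1];b=viewer.grab_frame("side")[:,:,::-1]
f=lambda i:np.clip(i*1.8,0,255).astype('uint8')
cv2.imwrite("pics/s3.png",np.hstack([f(a)[:,130:430],f(b)[:,100:500]]))
h=np.array([662,-160,17]);y=.074;xl=np.array([np.cos(y),np.sin(y),0]);l=np.array([-np.sin(y),np.cos(y),0])
for a in(1.5,1.57,1.65,1.7,1.75,1.85,2):
    e=h+217*(-np.cos(a)*xl+np.sin(a)*np.array([0,0,1])); print(a,proj("top",e+154*l),proj("top",e-154*l),proj("side",e+154*l),proj("side",e-154*l))
```

```text
[ 666.65306167 -152.17352251  206.81409707] [ 0.42440012 -0.71364075  0.29824206]
1.5 [171.01469552 115.41171596] [360.3532265  105.36811321] [130.57047594 201.93987106] [267.32969881  53.35686247]
1.57 [170.53006759 106.07929167] [359.87884379  95.99286214] [121.70928839 196.38456867] [259.32062855  49.47122594]
1.65 [170.26366895  95.63438943] [359.26266975  85.51942126] [112.10592032 190.6139128 ] [250.38060991  45.7122866 ]
1.7 [170.25372195  89.28051357] [358.84086578  79.15899128] [106.43102719 187.34377572] [244.94884396  43.74384823]
1.75 [170.3634768   83.09668048] [358.3934749   72.97734055] [101.03431859 184.34537378] [239.66283511  42.07347329]
1.85 [170.93495858  71.35025654] [357.43158762  61.26130138] [ 91.14904717 179.19435241] [229.60622113  39.63299914]
2 [172.62509508  55.64639319] [355.85984639  45.66563543] [ 78.79638694 173.6408602 ] [216.0587129   38.19858179]
```

View pics/s3.png

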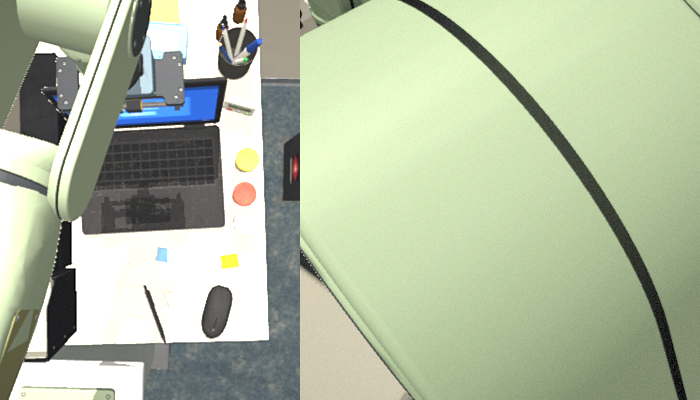

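The screen edge projects to about 1.70 rad (its left corner is at (173,90) in the top view, against (170,89) predicted). I let go, back off, rise and move over the yellow pot.

Emit:
move_arm([
  [0, [-0.02, -0.001, 0], [0, 0, 0]],
  [0, [-0.05, -0.003, 0], [0, 0, 0]],
  [0, [-0.08, -0.005, 0.02], [0, 0, 0]],
  [0, [-0.09, -0.006, 0.07], [0, 0, 0]],
  [0, [-0.09, -0.02, 0.12], [0, 0, 0]],
  [0, [-0.09, -0.07, 0.14], [0, 0, 0]],
  [0, [-0.085, -0.12, 0.14], [0, 0, -0.05]],
  [0, [-0.08, -0.17, 0.14], [0, 0, -0.1]],
  [0, [-0.075, -0.213, 0.14], [0, 0, -0.15]],
  [0, [-0.075, -0.213, 0.14], [0, 0, -0.15]],
])

```text
time: 7.18
tcp_pos: [590.4, -368.2, 345.4]
eef_rot: [-3.141, -0.001, 3.06]
force: [0.1, -0.1, 0.1]
grip_width: 0.2
```

Run:
```python
from h import *
o=ctrl.observe();print(o["tcp_pos"],o["force"],o["qpos"])
a=viewer.grab_frame("top")[:,:,::-1];b=viewer.grab_frame("side")[:,:,::-1]
f=lambda i:np.clip(i*1.8,0,255).astype('uint8')
cv2.imwrite("pics/s4.png",np.hstack([f(a)[:,130:430],f(b)[:,50:450]]))
```

```text
[ 590.43408415 -368.24229195  345.36660346] [ 0.09529102 -0.10421348  0.08644136] [-5.73931588e-01  4.90190952e-01  9.75668318e-01 -5.11857821e-04
  1.67632506e+00 -2.06310690e+00]
```

View pics/s4.png

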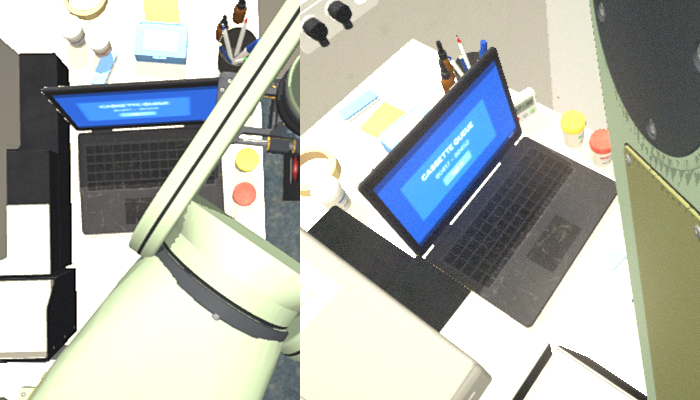

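The screen is free and stands at about 1.68 rad; its left corner is at (115,188) and its right at (242,50) in the side view. Now I descend over the yellow pot.

Emit:
move_arm([
  [0, [0.001, 0.001, -0.05], [0, 0, 0]],
  [0, [0.002, 0.002, -0.1], [0, 0, 0]],
  [0, [0.002, 0.003, -0.15], [0, 0, 0]],
  [0, [0.002, 0.003, -0.195], [0, 0, 0]],
  [0, [0.002, 0.003, -0.23], [0, 0, 0]],
  [0, [0.002, 0.003, -0.25], [0, 0, 0]],
  [0, [0.002, 0.003, -0.261], [0, 0, 0]],
  [0, [0.002, 0.003, -0.261], [0, 0, 0]],
  [0, [0.002, 0.003, -0.261], [0, 0, 0]],
])

```text
time: 8.4
tcp_pos: [593.5, -362.1, 87.5]
eef_rot: [-3.141, 0.002, 3.064]
force: [0.4, 0.4, 0.0]
grip_width: 0.7
```

Run:
```python
from h import *
o=ctrl.observe();print(o["tcp_pos"],o["force"])
a=viewer.grab_frame("top")[:,:,::-1];b=viewer.grab_frame("side")[:,:,::-1]
f=lambda i:np.clip(i*1.8,0,255).astype('uint8')
cv2.imwrite("pics/s5.png",np.hstack([f(a)[:,180:480],f(b)[:,50:450]]))
print(proj("side",[592,-365,65]),proj("top",[592,-365,65]))
```

```text
[ 593.46719072 -362.14301004   87.46653776] [0.38226028 0.39961551 0.002197  ]
[321.7367508  120.15506682] [376.75998956 159.48204312]
```

View pics/s5.png

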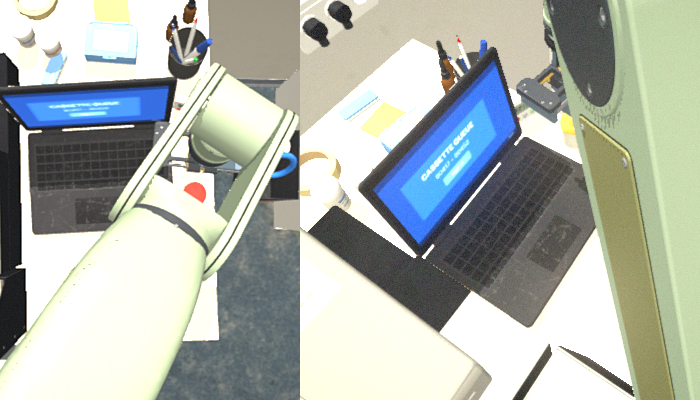

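The gripper is over the yellow pot and clear of the screen. I trim slightly and hold still.

Emit:
move_arm([
  [0, [0, -0.002, -0.005], [0, 0, 0]],
  [0, [0, -0.002, -0.005], [0, 0, 0]],
  [0, [0, -0.002, -0.005], [0, 0, 0]],
  [0, [0, -0.002, -0.005], [0, 0, 0]],
  [0, [0, -0.002, -0.005], [0, 0, 0]],
  [0, [0, -0.002, -0.005], [0, 0, 0]],
  [0, [0, -0.002, -0.005], [0, 0, 0]],
  [0, [0, -0.002, -0.005], [0, 0, 0]],
  [0, [0, -0.002, -0.005], [0, 0, 0]],
  [0, [0, -0.002, -0.005], [0, 0, 0]],
])

```text
time: 9.75
tcp_pos: [592.7, -364.0, 81.0]
eef_rot: [3.141, -0.0, 3.064]
force: [0.6, 0.0, -0.2]
grip_width: 0.7
```

Emit:
move_arm([
  [0, [0, 0, 0], [0, 0, 0]],
  [0, [0, 0, 0], [0, 0, 0]],
  [0, [0, 0, 0], [0, 0, 0]],
  [0, [0, 0, 0], [0, 0, 0]],
  [0, [0, 0, 0], [0, 0, 0]],
  [0, [0, 0, 0], [0, 0, 0]],
  [0, [0, 0, 0], [0, 0, 0]],
  [0, [0, 0, 0], [0, 0, 0]],
  [0, [0, 0, 0], [0, 0, 0]],
  [0, [0, 0, 0], [0, 0, 0]],
])

```text
time: 11.0
tcp_pos: [592.7, -364.0, 81.0]
eef_rot: [3.141, -0.0, 3.064]
force: [-0.9, 0.9, -0.4]
grip_width: 0.2
```

Emit:
move_arm([
  [0, [0, 0, 0], [0, 0, 0]],
  [0, [0, 0, 0], [0, 0, 0]],
  [0, [0, 0, 0], [0, 0, 0]],
  [0, [0, 0, 0], [0, 0, 0]],
  [0, [0, 0, 0], [0, 0, 0]],
  [0, [0, 0, 0], [0, 0, 0]],
])

```text
time: 11.75
tcp_pos: [592.7, -364.0, 81.0]
eef_rot: [3.141, -0.0, 3.064]
force: [-0.6, 0.4, -0.2]
grip_width: 0.5
```

Emit:
move_arm([
  [0, [0, 0, 0.05], [0, 0, 0]],
  [0, [0, 0, 0.11], [0, 0, 0]],
  [0, [0, 0, 0.17], [0, 0, 0]],
  [0, [0, 0, 0.22], [0, 0, 0]],
  [0, [-0.03, 0.003, 0.24], [0, 0, 0]],
  [0, [-0.08, 0.009, 0.24], [0, 0, -0.05]],
  [0, [-0.13, 0.015, 0.24], [0, 0, -0.1]],
  [0, [-0.175, 0.02, 0.24], [0, 0, -0.15]],
  [0, [-0.212, 0.024, 0.24], [0, 0, -0.15]],
  [0, [-0.212, 0.024, 0.24], [0, 0, -0.15]],
])

```text
time: 13.0
tcp_pos: [378.7, -339.7, 322.0]
eef_rot: [-3.141, 0.001, 2.912]
force: [0.7, -0.5, 0.3]
grip_width: 0.5
```

Emit:
move_arm([
  [0, [0, 0, -0.05], [0, 0, 0]],
  [0, [0, 0, -0.1], [0, 0, 0]],
  [0, [0, 0, -0.15], [0, 0, 0]],
  [0, [0, 0, -0.2], [0, 0, 0]],
  [0, [0, 0, -0.24], [0, 0, 0]],
  [0, [0, 0, -0.265], [0, 0, 0]],
  [0, [0, 0, -0.28], [0, 0, 0]],
  [0, [0, 0, -0.29], [0, 0, 0]],
  [0, [0, 0, -0.29], [0, 0, 0]],
  [0, [0, 0, -0.29], [0, 0, 0]],
])

```text
time: 14.25
tcp_pos: [381.3, -340.6, 31.8]
eef_rot: [-3.141, 0.002, 2.914]
force: [0.2, 0.3, 0.0]
grip_width: 0.2
```

Run:
```python
from h import *
np.set_printoptions(precision=1,suppress=True)
o=ctrl.observe();print(o["tcp_pos"],o["force"],proj("side",o["tcp_pos"]),proj("side",[380.3,-340,6]))
a=viewer.grab_frame("top")[:,:,::-1];b=viewer.grab_frame("side")[:,:,::-1]
f=lambda i:np.clip(i*1.8,0,255).astype('uint8')
cv2.imwrite("pics/s6.png",np.hstack([f(a)[:,130:430],f(b)[:,90:510]]))
```

```text
[ 381.3 -340.6   31.8] [0.2 0.3 0. ] [410.  195.4] [408.2 202.9]
```

View pics/s6.png

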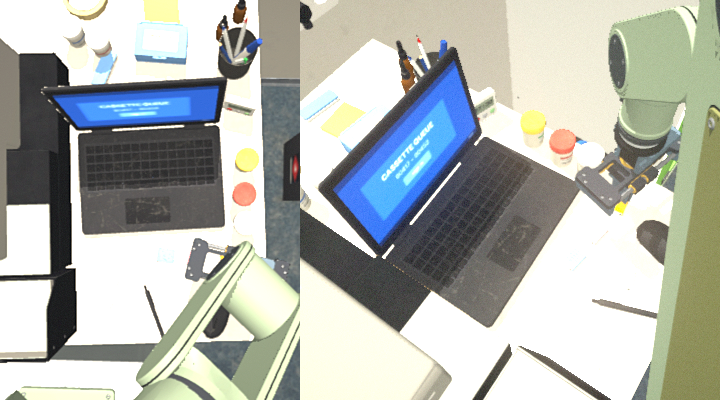

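The gripper is over the orange cassette, whose yellow corner shows below it at side (411,209). The pots are undisturbed. I lower the tip about 9 mm and hold.

Emit:
move_arm([
  [0, [0, 0, -0.004], [0, 0, 0]],
  [0, [-0.001, 0, -0.008], [0, 0, 0]],
  [0, [-0.001, 0, -0.008], [0, 0, 0]],
  [0, [-0.001, 0, -0.008], [0, 0, 0]],
  [0, [-0.001, 0, -0.008], [0, 0, 0]],
  [0, [-0.001, 0, -0.008], [0, 0, 0]],
  [0, [-0.001, 0, -0.008], [0, 0, 0]],
  [0, [-0.001, 0, -0.008], [0, 0, 0]],
  [0, [-0.001, 0, -0.008], [0, 0, 0]],
  [0, [-0.001, 0, -0.008], [0, 0, 0]],
])

```text
time: 15.6
tcp_pos: [379.7, -340.0, 23.0]
eef_rot: [3.142, -0.0, 2.914]
force: [0.4, -0.3, 0.6]
grip_width: 0.4
```

Emit:
move_arm([
  [0, [0, 0, 0], [0, 0, 0]],
  [0, [0, 0, 0], [0, 0, 0]],
  [0, [0, 0, 0], [0, 0, 0]],
  [0, [0, 0, 0], [0, 0, 0]],
  [0, [0, 0, 0], [0, 0, 0]],
  [0, [0, 0, 0], [0, 0, 0]],
  [0, [0, 0, 0], [0, 0, 0]],
  [0, [0, 0, 0], [0, 0, 0]],
  [0, [0, 0, 0], [0, 0, 0]],
  [0, [0, 0, 0], [0, 0, 0]],
])

```text
time: 16.85
tcp_pos: [379.7, -340.0, 23.0]
eef_rot: [3.142, 0.0, 2.914]
force: [0.7, -0.3, 0.6]
grip_width: 0.3
```

Emit:
move_arm([
  [0, [0, 0, 0], [0, 0, 0]],
  [0, [0, 0, 0], [0, 0, 0]],
  [0, [0, 0, 0], [0, 0, 0]],
  [0, [0, 0, 0], [0, 0, 0]],
  [0, [0, 0, 0], [0, 0, 0]],
  [0, [0, 0, 0], [0, 0, 0]],
  [0, [0, 0, 0], [0, 0, 0]],
  [0, [0, 0, 0], [0, 0, 0]],
])

```text
time: 17.85
tcp_pos: [379.7, -340.0, 23.0]
eef_rot: [3.141, -0.0, 2.914]
force: [-0.6, 0.4, 1.5]
grip_width: 0.5
```

```bash
python3 -c "
from workcell import ctrl
o=ctrl.observe();print(o['tcp_pos'],o['force']);print(ctrl.hand_in())"
```

```text
[ 379.68846969 -340.00121943   22.96966439] [-0.55942564  0.43467199  1.46991786]
the job is handed in; nothing more can be done
None
```

The job is done in the order asked and handed in at about 18 s, with the arm still pointing at the orange cassette.

- **Screen:** I pushed it up from about 0.9 rad with the closed fingertips, at about 3 N. It stayed at about 1.65–1.70 rad, leaning back slightly, after I let go. Both camera views showed this.
- **Yellow pot:** the fingertips stood still for over 2 s at (592.7, −364.0, 81.0), about 16 mm above the middle of the lid. I measured the lid's middle at (592.6, −364.9). That position comes from the top view only, because the screen partly hid the lid in the side view and the two views differed by about 14 mm there.
- **Orange cassette:** the fingertips stood still for over 2 s at (379.7, −340.0, 23.0), about 17 mm above its top. Its measured middle is (380.2, −339.9), and both views agreed to within 2 mm.
- **Travel:** between the pot and the cassette the fingertips stayed at about 320 mm, well above the other pots and cassettes.

I saw no contact with any pot or cassette, and the force readings were only noise apart from the push (the last was about 1.5 N). I took no picture after the final 9 mm lowering over the cassette, so that step rests on the measured arm pose and the force reading.

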